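# Walk a recorder home into its test dock and catch it

### The job

Walk the silver recorder home into the test dock: push it by the bare metal corners of its front, left and right in turn, a little at a time so that it does not jam in the guides, until it sits square and fully home against both rear stops. Then swing the yellow catch right across its front left corner and let go. Push gently, never force it when it binds, never press on the display panel between the corners, and leave the other things on the bench where they lie.

Things in the scene. Friction and masses are not known exactly. Their poses are not given: they have to be found in the camera images.
- dock: Test dock fixed to the bench: steel base plate 4 mm thick on which the recorder slides, two side guides, a rear panel. Origin: on the bench right under the spot where the recorder's origin must be when home. x points from the open mouth to the rear stops (the way to push), y left seen from the mouth, z up. The plate spans x -205 to +120, y -155 to +190 mm; rear panel at x = +100, 66 mm high.
- dock_mouth (a point): Between the near ends of the guides' straight part, dock x = +37, y = 0, at their top, 34 mm above the bench. The guides (4 mm thick, faced with grippy rubber) run to x = +98, inner faces at y = +-121.5: 1.5 mm play each side. Nearer the robot they flare, smooth, to y = +-140 at x = -3. Pushed at one corner only the recorder cocks and wedges: the push rises steeply; a push at the other frees it.
- stop_left (a point): Face of the left rear rubber stop, at dock x = +90, y = +90, z = 26 mm: the home recorder's rear touches both stops and a push is then met firmly. Between the stops two white docking connectors (y = +-42) stand 6 mm proud of them; the recorder must press their shrouds back over those last 6 mm, 2.5 N each, so that a corner push takes 7 to 15 N there. They do not spring back.
- stop_right (a point): Face of the right rear rubber stop, at dock x = +90, y = -90, z = 26 mm.
- recorder: Silver disc recorder, 180 deep (x), 240 wide (y), 52 mm high with its hard plastic feet, 1.1 to 1.6 kg, heavier on its left. Origin: centre of the underside of the feet; x to its rear, y to its left, z up. Home: origin at x = y = 0, z = 4 mm of the dock. It starts 75 to 88 mm short of home, at the flared mouth, up to 0.06 rad askew. A corner push takes 3 to 6 N to slide it, more to start it.
- display: The recorder's dark front panel with blue display window and buttons, middle 166 mm of the front (y = -83 to +83 of the recorder), flush with the corners. Its origin is the recorder's origin. Not to be pressed.
- corner_left (a point): Centre of the bare aluminium end cap at the left of the recorder's front, on its front face: the cap is 36 mm wide (y +84 to +120 of the recorder) and 46 mm high, this point 29 mm above the underside of the feet. A place to push. At home it lies at x = -90, y = +102, z = 33 mm in the dock's frame.
- corner_right (a point): The same at the right of the front (y -84 to -120). At home it lies at x = -90, y = -102, z = 33 mm in the dock's frame.
- catch (a joint): Yellow swing catch, rad about an upright pivot: 0 = closed (end stop), plate pointing to the dock's -y across the recorder's left front corner with 4 mm to spare; pi/2 = pointing to the dock's -x; starts open, 1.7 to 2.4 (limit 2.6). Stays where it is left (about 1 N at the knob moves it). It cannot close while that corner is more than about 4 mm short of home.
- catch_pivot (a point): Catch pivot axis, at x = -112, y = +160 mm of the dock; this point is 27 mm above the bench. The yellow plate turns about it: 36 mm wide, 6 mm thick, its top 27 mm above the bench, reaching 76 mm from the axis.
- catch_knob (a point): Point on the axis of the catch's black thumb knob, 17 mm diameter, which stands on the plate from 26 to 56 mm above the bench; this point is 51 mm above the bench and 58 mm from the pivot axis. Closed, the knob's axis lies at x = -116, y = +102 mm of the dock, 26 mm in front of the home recorder.
- multimeter: Yellow multimeter lying on the bench, 145 x 74 x 36 mm; origin centre of its underside. Leave alone.
- screwdriver: Screwdriver lying on the bench, 200 mm long; leave alone.
- remote: Black remote control lying left of the dock, 170 x 48 x 21 mm; origin centre of its underside. Leave alone.
- screw_tray: Small blue divided screw tray standing right of the dock, 110 x 75 x 26 mm; origin centre of its underside. Leave alone.
- solder_reel: Orange reel standing on its flange, 60 mm diameter, 46 mm high; leave alone.

How it is judged:
By the outcome, as a careful person would: the job done as asked, in the order asked, and still so for the second after the job is handed in, with the robot touching nothing.
It also fails if it takes over 72 s, if anything falls off the work surface, if the arm or the gripper's body presses on something with over 40 N, if the wrist force passes 120 N, or if a joint passes its speed limit or range.

### The arm

A 7-joint arm with a two-finger parallel gripper is mounted at the origin on the work surface. World frame = base frame: x ahead of the robot, y to its left, z up, the work surface at z = 0. Lengths are in mm, angles in rad, forces in N, time in s.
With the tool pointing down it reaches from about 350 to 900 mm from the base axis. Payload 7.2 kg.
Tool frame: the origin (TCP) lies at the very end of the fingers, on their centre line; the grasp point (between the pads) lies 19 mm behind it; z points along the fingers, y is the line along which they close (so a half turn about z gives the same grasp; the last joint's range is limited). The gripper opens to 88 mm and grips with 3 to 60 N. Pads are 20 mm wide; open, the fingers measure 115 mm over their backs; the gripper's body (75 mm by 178 mm) begins 61 mm behind the grasp point.
Start: joints at [1.054, 0.411, -0.013, 1.596, 0.006, 1.134, -0.082], TCP at [271.167, -563.114, 222.653] pointing down, gripper open.
Joint ranges: [-2.95, 2.95], [-0.29, 1.99], [-1.47, 1.44], [0.14, 2.54], [-1.03, 4.17], [0.13, 1.85], [-2.86, 2.86]. Speed limits (rad/s): [2.39, 2.39, 3.01, 3.01, 3.14, 3.14, 3.14].

### API

Orientations are given as a 3x3 rotation matrix whose columns are the frame's x, y, z axes.
In Python, from plant import manip gives the robot as it stands.
- The arm moves only by the tool jog_arm, never from a script. Its argument "deltas" is a list of rows, each a list of 7 numbers: the finger opening in mm, from 0 to 87.8, then the shift along the tool's x, y, z in mm, then the turn, a rotation vector about the tool's x, y, z in rad. In form: [[fingers, x, y, z, rx, ry, rz], ...]. A call has 1 to 20 rows; each row is the pose to reach, as a shift and turn from the pose commanded when the call began, along the tool's axes at that moment; what a row does not reach only later rows make up. A row lasts 1/10 s, in which the tool goes at most 50 mm and 8.59 degrees, less where a joint would pass 70% of its speed; a pose out of reach is approached as far as the arm can. A call with a gripper value outside its range is refused whole. The fingers move at their own pace and stop on an object; the grip force is fixed at half the most. Time passes only in rows, so rows that repeat a pose let the fingers close. It gives the time, the measured TCP pose, the force, the opening and the grip force at its end, in the units of the state.
- manip.get_state(): the state, without advancing time (a new reading comes with each control period).
- manip.get_image(name): name is "scene" or "top" or "wrist"; returns a dict with "color" (420x560x3 uint8, red, green, blue), "fx", "fy", "cx", "cy" (pixels), "dist" ([k1, k2, p1, p2, k3] as OpenCV has them; the pictures are not rectified), "R" (3x3) and "t" (3): a world point X has camera coordinates R X + t. Camera axes: x right, y down, z forward; pixel columns grow to the right and rows downward; lengths in mm; the calibration is good to about 2 mm. A picture is of the moment at which its call begins. There is no depth.
- manip.finish_job(): hands the job in; it is judged then, once.
Trained networks look in the newest picture that a camera, given by its name, has taken for a name from the list of things; names that differ only in an ending like _2 or _b are one class to them, and where a whole thing is asked for, a point or a joint stands for the part that bears it (a point fixed in the world has none). Each returns a list of dicts, best first, with "score" (0 to 1); they miss things now and then, are a little off and sometimes report something else, mostly with a low value. They report only what shows in the picture. A call takes as long as a camera call.
- manip.search_frame(camera, thing): "position" ([x, y, z] in mm, in world coordinates, good to about 4 mm: the middle of the surface that is visible of it).
- manip.cut_out(camera, thing): "region" (420x560 bool, what is visible of it).
- manip.spot_point(camera, thing): "position" ([x, y, z] in mm, in world coordinates, good to about 4 mm: a listed point, or the origin of a listed thing).
The state is a dict: "time_s": time; "q": joint angles; "joint_vel": joint speeds; "effort": joint torques, N m; "position": TCP position; "tool_rot": TCP orientation; "wrist_force": force on the tool from outside, world axes, zero at the start; "torque": the same for the moment, N m; "grip_width": opening from 0.0 (shut) to 1.0 (fully open); "grasp_force": force on a finger pad.
Only numpy, scipy, OpenCV 4.12 (cv2) and the standard library are available. Lean on these libraries where they do the work, as an engineer would, in place of code of your own. Each camera call takes 0.05 s, during which the arm holds its last target. There are 200 camera calls.

## Working session

There is one attempt and no reset: what is moved stays moved. The work goes in short steps, Python scripts to look and compute and a tool call to move; the robot and the scene stay as the last step left them, time stands still between calls to the robot, and variables do not carry over. Pictures are saved under pics/ and viewed, at most 13 in all, crops included, and the job is handed in when it is done.

Besides the shell and the picture viewer there is one more tool, called after "Call:" by a JSON object that holds its "method" and its "body", one argument or row to a line. jog_arm: Moves the arm, as the interface text tells. Its arguments: {"type":"object","properties":{"deltas":{"type":"array","items":{"type":"array","items":{"type":"number"}}}},"required":["deltas"]}

```bash
mkdir -p pics; ls
cat > h.py <<'E'
import numpy as np, cv2
from plant import manip
np.set_printoptions(precision=1,suppress=True)
def st():
    s=manip.get_state(); print(round(s["time_s"],2),"p",np.array(s["position"]),"f",np.array(s["wrist_force"]),"tq",np.array(s["torque"])); return s
def best(c,n):
    r=manip.spot_point(c,n)
    return (np.array(r[0]["position"]),round(r[0]["score"],2)) if r else None
E
python3 - <<'E'
from h import *
s=st(); print(np.array(s["tool_rot"]).round(3))
for c in("scene","top"):
    im=manip.get_image(c); cv2.imwrite(f"pics/{c}0.png",im["color"][:,:,::-1])
    for n in "dock dock_mouth stop_left stop_right recorder corner_left corner_right catch_pivot catch_knob multimeter remote screw_tray solder_reel screwdriver".split():
        print(c,n,best(c,n))
E
```

```text
pics
0.0 p [ 270.9 -562.7  221.8] f [-0.3  0.4 -0.3] tq [-0. -0. -0.]
[[ 0.9  0.4 -0. ]
 [ 0.4 -0.9  0. ]
 [-0.  -0.  -1. ]]
scene dock (array([ 643.3, -112.9,    0.4]), 0.94)
scene dock_mouth (array([ 682.3, -111.1,   39.4]), 0.56)
scene stop_left (array([730. , -18.8,  26.5]), 0.89)
scene stop_right (array([ 743.8, -196.2,   27.8]), 0.87)
scene recorder (array([ 568.9, -112.7,    2.8]), 0.77)
scene corner_left (array([477.2,  -8.3,  38.5]), 0.68)
scene corner_right (array([ 478.3, -215.2,   31.5]), 0.89)
scene catch_pivot (array([530.6,  46.3,  21.6]), 0.77)
scene catch_knob (array([479.8,  79.4,  48.5]), 0.73)
scene multimeter (array([467.7, 443.1,  -0.6]), 0.84)
scene remote (array([626.3, 129.8,   0.3]), 0.91)
scene screw_tray (array([ 591.5, -336.7,   -2.6]), 0.78)
scene solder_reel (array([673.2, 433.4,   1.1]), 0.59)
scene screwdriver (array([ 398.8, -431.1,    5.6]), 0.66)
top dock (array([ 647.8, -109.5,   -1.5]), 0.62)
top dock_mouth (array([ 683.8, -111.7,   34.3]), 0.77)
top stop_left (array([730.5, -14.9,  25.1]), 0.74)
top stop_right (array([ 741.3, -198.7,   26.6]), 0.57)
top recorder (array([ 567.7, -111.3,    8. ]), 0.67)
top corner_left (array([476. , -12.7,  34.7]), 0.97)
top corner_right (array([ 480.5, -213.1,   32.2]), 0.9)
top catch_pivot (array([520. ,  42.4,  26.6]), 0.97)
top catch_knob (array([481.4,  79.5,  46.7]), 0.67)
top multimeter (array([465. , 444.1,   0.8]), 0.94)
top remote (array([628.8, 127.4,   0.7]), 0.83)
top screw_tray (array([ 592.7, -337.7,   -3. ]), 0.57)
top solder_reel (array([679.1, 427.9,  -1.1]), 0.81)
top screwdriver (array([ 399.6, -431.5,    1.8]), 0.81)
```

View pics/top0.png

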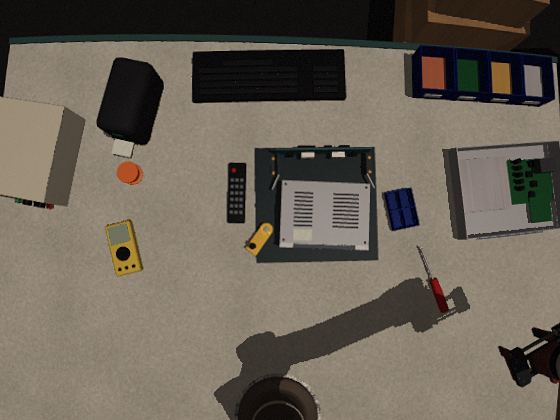

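View pics/scene0.png

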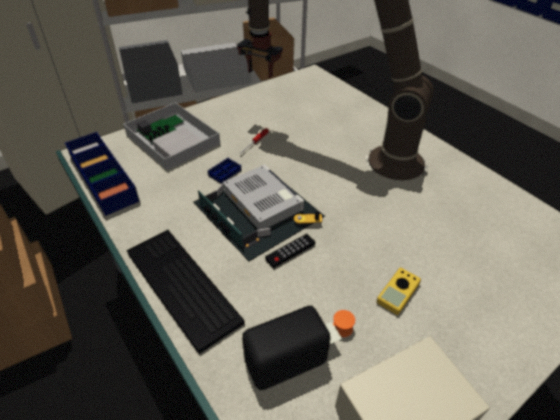

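The top view shows the recorder (280-370, 180-250) short of the dock's rear panel (row ~150), and the catch open at (258,238). The scene view agrees. Next I fit the dock and recorder poses.

```bash
cat >> h.py <<'E'
from scipy.optimize import least_squares
def fit(pairs):
    L=np.array([p[0] for p in pairs],float);W=np.array([p[1][:2] for p in pairs],float)
    f=lambda v:((np.c_[np.cos(v[2])*L[:,0]-np.sin(v[2])*L[:,1],np.sin(v[2])*L[:,0]+np.cos(v[2])*L[:,1]]+v[:2]-W)/3).ravel()
    r=least_squares(f,[W[0,0],W[0,1],0],loss="soft_l1"); return r.x,f(r.x).reshape(-1,2)*3
DL=dict(dock=(0,0),dock_mouth=(37,0),stop_left=(90,90),stop_right=(90,-90),catch_pivot=(-112,160))
RL=dict(recorder=(0,0),corner_left=(-90,102),corner_right=(-90,-102))
def look(cams,D=DL):
    P=[]
    for c in cams:
        manip.get_image(c)
        for n in D:
            b=best(c,n)
            if b and b[1]>.4: P.append((D[n],b[0]))
    return P
def todock(v,p):
    c,s=np.cos(v[2]),np.sin(v[2]); d=np.array(p[:2])-v[:2]; return np.array([c*d[0]+s*d[1],-s*d[0]+c*d[1]])
def toworld(v,p):
    c,s=np.cos(v[2]),np.sin(v[2]); return np.array([c*p[0]-s*p[1]+v[0],s*p[0]+c*p[1]+v[1]])
E
python3 - <<'E'
from h import *
P=[((0,0),(643.3,-112.9)),((37,0),(682.3,-111.1)),((90,90),(730,-18.8)),((90,-90),(743.8,-196.2)),((-112,160),(530.6,46.3)),((0,0),(647.8,-109.5)),((37,0),(683.8,-111.7)),((90,90),(730.5,-14.9)),((90,-90),(741.3,-198.7)),((-112,160),(520,42.4))]
v,r=fit(P);print(v[:2],v[2].round(3));print(r)
Q=[((0,0),(568.9,-112.7)),((-90,102),(477.2,-8.3)),((-90,-102),(478.3,-215.2)),((0,0),(567.7,-111.3)),((-90,102),(476,-12.7)),((-90,-102),(480.5,-213.1))]
w,r=fit(Q);print(w[:2],w[2].round(3),todock(v,w)); 
for k in RL: print(k,todock(v,toworld(w,RL[k])))
print(todock(v,(480.6,79.5)))
# target: hover in front of the recorder
s=st();R=np.array(s["tool_rot"])
a=np.arctan2(R[1,0],R[0,0]);print("yaw",a)
t=np.r_[toworld(v,(-240,0)),260]; print(t,R.T@(t-np.array(s["position"])),"turn rz",-(v[2]-a))
im=manip.get_image("wrist");print("cam in tool",R.T@(-im["R"].T@im["t"]-np.array(s["position"])), "fwd in tool",R.T@im["R"][2])
E
```

```text
[ 646.1 -111.7] 0.052
[[ 2.8  1.2]
 [ 0.8  1.3]
 [ 1.3  1.6]
 [-3.1 -0.7]
 [-4.6 -4. ]
 [-1.7 -2.2]
 [-0.7  1.9]
 [ 0.8 -2.3]
 [-0.6  1.8]
 [ 6.  -0.1]]
[ 568.1 -111.5] 0.012 [-77.9   4.2]
recorder [-77.9   4.2]
corner_left [-163.7  109.8]
corner_right [-171.9  -94.1]
[-155.4  199.5]
1.5 p [ 271.2 -563.1  222.7] f [ 0.1 -0.8  0.2] tq [-0.  -0.   0.1]
yaw 0.4488120184493252
[ 406.4 -124.2  260. ] [ 312.3 -336.8  -37.4] turn rz 0.39694823748306163
cam in tool [  82.6   -1.  -162.4] fwd in tool [-0.3 -0.   1. ]
```

Call:
{"method": "jog_arm", "body": {
  "deltas": [
    [0, 40, -20, -10, 0, 0, 0.05],
    [0, 80, -42, -20, 0, 0, 0.1],
    [0, 122, -64, -30, 0, 0, 0.15],
    [0, 165, -86, -40, 0, 0, 0.2],
    [0, 208, -108, -50, 0, 0, 0.25],
    [0, 250, -130, -60, 0, 0, 0.3],
    [0, 292, -152, -67, 0, 0, 0.35],
    [0, 335, -174, -67, 0, 0, 0.397],
    [0, 377, -196, -67, 0, 0, 0.397],
    [0, 418, -218, -67, 0, 0, 0.397],
    [0, 460, -240, -67, 0, 0, 0.397],
    [0, 497, -259, -67, 0, 0, 0.397],
    [0, 497, -259, -67, 0, 0, 0.397],
    [0, 497, -259, -67, 0, 0, 0.397]
  ]
}}

```text
time_s: 2.95
position: [606.8, -113.2, 289.2]
tool_rot: [[0.999, 0.054, -0.001], [0.054, -0.999, 0.0], [-0.001, -0.0, -1.0]]
wrist_force: [0.2, -0.8, 0.1]
grip_width: 0.006
grasp_force: 0.0
```

Run:
```python
from h import *
s=st();R=np.array(s["tool_rot"]);print(R.round(3))
im=manip.get_image("wrist");cv2.imwrite("pics/w1.png",im["color"][:,:,::-1])
for n in list(DL)+list(RL)+["catch_knob"]: print(n,best("wrist",n))
P=look(["wrist"]);Q=look(["wrist"],RL)
v,r=fit(P);w,_=fit(Q)
print(v[:2],v[2].round(3),w[:2],w[2].round(3));print(r)
```

```text
2.95 p [ 606.8 -113.2  289.2] f [ 0.2 -0.8  0.1] tq [-0.  0. -0.]
[[ 1.   0.1 -0. ]
 [ 0.1 -1.   0. ]
 [-0.  -0.  -1. ]]
dock (array([ 644.8, -108.3,    0.2]), 0.6)
dock_mouth (array([ 683.3, -108.8,   36.7]), 0.81)
stop_left (array([733.9, -13. ,  23.7]), 0.74)
stop_right (array([ 736.3, -195.1,   20.7]), 0.83)
catch_pivot (array([524.2,  43.3,  30.5]), 0.87)
recorder (array([ 571.3, -114.8,    6.8]), 0.77)
corner_left (array([480. , -10.6,  32.4]), 0.63)
corner_right (array([ 478.8, -214.3,   31.4]), 0.77)
catch_knob (array([481.5,  78.8,  51.1]), 0.91)
[ 644.2 -109.6] 0.046 [ 568.2 -113.4] -0.013
[[ 1.8 -0.9]
 [-1.4 -0.5]
 [ 0.7 -0.6]
 [-1.   2.6]]
```

View pics/w1.png

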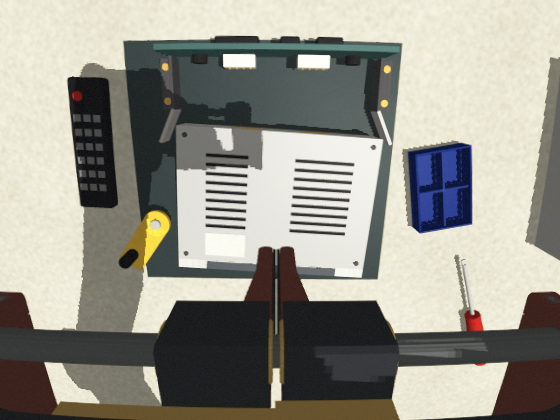

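The wrist view shows the whole dock: plate corners at about (124,41), (402,43), (378,279) and (148,278). The recorder's top corners are at about (177,126), (383,138), (363,278) and (180,266), with its left side ahead. The catch knob is at (129,258). I refine the poses from these corners.

```bash
cat >> h.py <<'E'
def ray(im,uv,z):
    K=np.array([[im["fx"],0,im["cx"]],[0,im["fy"],im["cy"]],[0,0,1.]])
    n=cv2.undistortPoints(np.array(uv,float).reshape(-1,1,2),K,np.array(im["dist"],float)).reshape(-1,2)
    R,t=np.array(im["R"]),np.array(im["t"]);C=-R.T@t; d=np.c_[n,np.ones(len(n))]@R
    return C+d*((z-C[2])/d[:,2])[:,None]
E
python3 - <<'E'
from h import *
im=manip.get_image("wrist")
W=ray(im,[(124,41),(402,43),(378,279),(148,278)],4)
v,r=fit(list(zip([(120,190),(120,-155),(-205,-155),(-205,190)],W)));print("dock",v[:2],v[2].round(4));print(r)
W=ray(im,[(177,126),(383,138),(363,278),(180,266)],56)
w,r=fit(list(zip([(90,120),(90,-120),(-90,-120),(-90,120)],W)));print("rec",w[:2],w[2].round(4));print(r)
print(todock(v,w),w[2]-v[2],"pivot",toworld(v,(-112,160)),[todock(v,toworld(w,RL[k])) for k in RL])
print("knob",todock(v,(481.5,79)), "caps", [toworld(w,RL[k]) for k in RL])
cv2.imwrite("pics/w1c.png",cv2.resize(im["color"][20:290,90:420,::-1],None,fx=2.2,fy=2.2,interpolation=cv2.INTER_CUBIC))
E
```

```text
dock [ 643.8 -110.8] 0.0419
[[-0.9  0.7]
 [-0.4 -0.1]
 [-0.2  0.2]
 [ 1.6 -0.9]]
rec [ 567.6 -114.9] -0.0117
[[ 0.3  0.1]
 [-1.  -0.9]
 [ 1.7  1.1]
 [-0.9 -0.3]]
[-76.3  -0.9] -0.05363443799445142 pivot [525.2  44.4] [array([-76.3,  -0.9]), array([-160.7,  105.7]), array([-171.6,  -98. ])]
knob [-154.2  196.4] caps [array([ 567.6, -114.9]), array([478.8, -11.9]), array([ 476.4, -215.8])]
```

View pics/w1c.png

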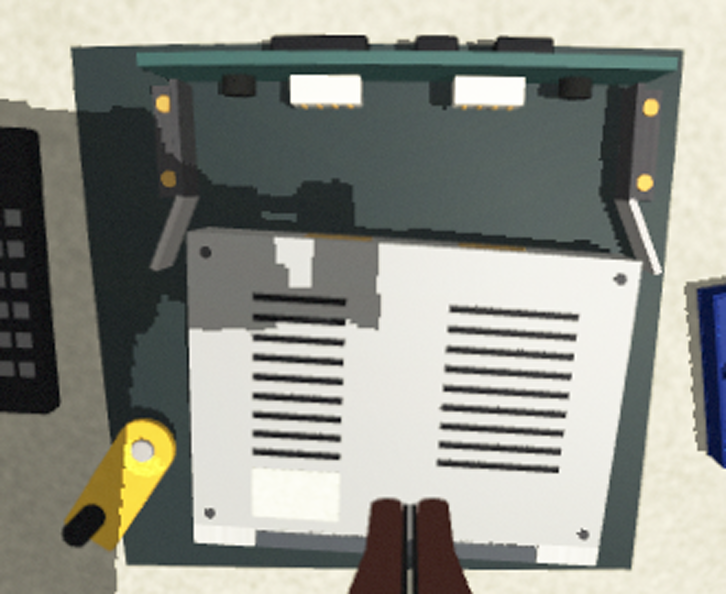

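Dock frame: (643.8, -110.8), yaw 0.042. The recorder is 76 mm short, right side lagging by 11 mm, so the right corner goes first.

Call:
{"method": "jog_arm", "body": {
  "deltas": [
    [0, -40, 22, 20, 0, 0, 0.011],
    [0, -80, 46, 50, 0, 0, 0.011],
    [0, -120, 70, 85, 0, 0, 0.011],
    [0, -155, 90, 120, 0, 0, 0.011],
    [0, -164, 96, 160, 0, 0, 0.011],
    [0, -164, 96, 205, 0, 0, 0.011],
    [0, -164, 96, 245, 0, 0, 0.011],
    [0, -164, 96, 265, 0, 0, 0.011],
    [0, -164, 96, 265, 0, 0, 0.011],
    [0, -164, 96, 265, 0, 0, 0.011]
  ]
}}

```text
time_s: 5.0
position: [448.1, -218.5, 25.0]
tool_rot: [[0.999, 0.041, -0.0], [0.041, -0.999, 0.0], [-0.0, -0.0, -1.0]]
wrist_force: [0.6, 0.4, -0.1]
grip_width: 0.006
grasp_force: 0.0
```

Run:
```python
from h import *
s=st();v=(643.8,-110.8,.042);print(todock(v,s["position"]),np.array(s["tool_rot"])[1,0])
im=manip.get_image("wrist");cv2.imwrite("pics/w2.png",im["color"][:,:,::-1])
```

```text
5.0 p [ 448.1 -218.5   25. ] f [ 0.6  0.4 -0.1] tq [ 0. -0. -0.]
[-200.1  -99.4] 0.040920471033184996
```

View pics/w2.png

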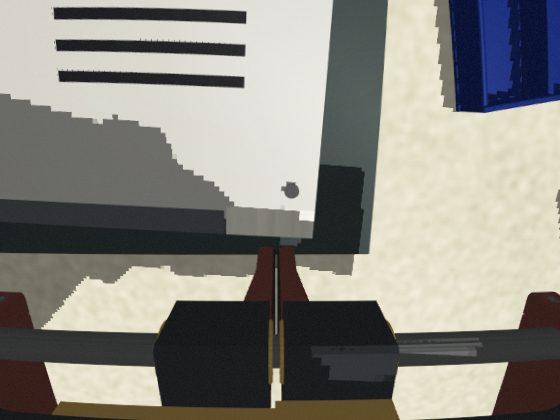

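The cap spans columns 226-313 and the fingers 258-295, so they are on the bare cap. I start pushing.

Call:
{"method": "jog_arm", "body": {
  "deltas": [
    [0, 8, 0, 0, 0, 0, 0],
    [0, 14, 0, 0, 0, 0, 0],
    [0, 16, 0, 0, 0, 0, 0],
    [0, 18, 0, 0, 0, 0, 0],
    [0, 20, 0, 0, 0, 0, 0],
    [0, 22, 0, 0, 0, 0, 0]
  ]
}}

```text
time_s: 5.65
position: [468.7, -218.0, 24.6]
tool_rot: [[0.999, 0.04, -0.002], [0.04, -0.999, -0.0], [-0.002, 0.0, -1.0]]
wrist_force: [-5.0, -1.3, 3.9]
grip_width: 0.008
grasp_force: 2.3
```

Call:
{"method": "jog_arm", "body": {
  "deltas": [
    [0, 2, 0, 0, 0, 0, 0],
    [0, 4, 0, 0, 0, 0, 0],
    [0, 6, 0, 0, 0, 0, 0]
  ]
}}

```text
time_s: 5.95
position: [475.7, -217.6, 24.6]
tool_rot: [[0.999, 0.04, -0.0], [0.04, -0.999, -0.0], [-0.0, 0.0, -1.0]]
wrist_force: [-4.6, -2.4, 2.1]
grip_width: 0.008
grasp_force: 2.0
```

Call:
{"method": "jog_arm", "body": {
  "deltas": [
    [0, 2, 0, 0, 0, 0, 0],
    [0, 4, 0, 0, 0, 0, 0],
    [0, -8, 0, 0, 0, 0, 0],
    [0, -10, -45, 0, 0, 0, 0],
    [0, -10, -95, 0, 0, 0, 0],
    [0, -10, -145, 0, 0, 0, 0],
    [0, -10, -190, 0, 0, 0, 0],
    [0, -10, -201, 0, 0, 0, 0],
    [0, -4, -201, 0, 0, 0, 0],
    [0, 0, -201, 0, 0, 0, 0],
    [0, 2, -201, 0, 0, 0, 0],
    [0, 4, -201, 0, 0, 0, 0]
  ]
}}

```text
time_s: 7.15
position: [471.9, -18.1, 24.5]
tool_rot: [[0.999, 0.038, 0.0], [0.038, -0.999, -0.0], [0.0, 0.0, -1.0]]
wrist_force: [-0.7, 0.6, -0.6]
grip_width: 0.006
grasp_force: 0.0
```

Call:
{"method": "jog_arm", "body": {
  "deltas": [
    [0, 2, 0, 0, 0, 0, 0],
    [0, 4, 0, 0, 0, 0, 0],
    [0, 6, 0, 0, 0, 0, 0]
  ]
}}

```text
time_s: 7.45
position: [475.8, -16.7, 24.3]
tool_rot: [[0.999, 0.04, -0.004], [0.04, -0.999, -0.0], [-0.004, 0.0, -1.0]]
wrist_force: [-4.7, 0.6, 5.0]
grip_width: 0.005
grasp_force: 2.8
```

Run:
```python
from h import *
s=st();v=(643.8,-110.8,.042);print(todock(v,s["position"]),np.array(s["tool_rot"])[1,0])
im=manip.get_image("wrist");cv2.imwrite("pics/w3.png",im["color"][:,:,::-1])
```

```text
7.45 p [475.8 -16.7  24.3] f [-4.7  0.6  5. ] tq [ 0.1  1.2 -0. ]
[-163.9  101.1] 0.039818302023881265
```

View pics/w3.png

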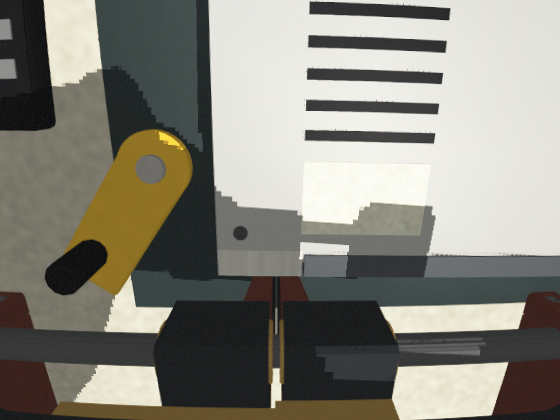

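The left cap spans columns 217-302 and the fingers 257-296, so later left visits should be about 5 mm further left. Next, the right corner.

Call:
{"method": "jog_arm", "body": {
  "deltas": [
    [0, -12, 0, 0, 0, 0, 0],
    [0, -14, 45, 0, 0, 0, 0],
    [0, -14, 95, 0, 0, 0, 0],
    [0, -14, 145, 0, 0, 0, 0],
    [0, -14, 188, 0, 0, 0, 0],
    [0, -12, 198, 0, 0, 0, 0],
    [0, -7, 198, 0, 0, 0, 0],
    [0, -4, 198, 0, 0, 0, 0],
    [0, -2, 198, 0, 0, 0, 0],
    [0, 0, 198, 0, 0, 0, 0],
    [0, 2, 198, 0, 0, 0, 0],
    [0, 4, 198, 0, 0, 0, 0]
  ]
}}

```text
time_s: 8.7
position: [488.3, -213.4, 24.5]
tool_rot: [[0.999, 0.041, -0.003], [0.041, -0.999, -0.0], [-0.003, -0.0, -1.0]]
wrist_force: [-9.1, -5.0, 6.5]
grip_width: 0.009
grasp_force: 4.6
```

Call:
{"method": "jog_arm", "body": {
  "deltas": [
    [0, -10, 0, 0, 0, 0, 0],
    [0, -16, -45, 0, 0, 0, 0],
    [0, -16, -95, 0, 0, 0, 0],
    [0, -16, -145, 0, 0, 0, 0],
    [0, -16, -190, 0, 0, 0, 0],
    [0, -12, -203, 0, 0, 0, 0],
    [0, -8, -203, 0, 0, 0, 0],
    [0, -5, -203, 0, 0, 0, 0],
    [0, -3, -203, 0, 0, 0, 0],
    [0, -1, -203, 0, 0, 0, 0],
    [0, 1, -203, 0, 0, 0, 0],
    [0, 3, -203, 0, 0, 0, 0]
  ]
}}

```text
time_s: 9.9
position: [482.6, -12.3, 24.2]
tool_rot: [[0.999, 0.038, -0.004], [0.038, -0.999, -0.0], [-0.004, 0.0, -1.0]]
wrist_force: [-6.1, 1.4, 4.0]
grip_width: 0.009
grasp_force: 2.6
```

Run:
```python
from h import *
s=st();v=(643.8,-110.8,.042);print(todock(v,s["position"]))
manip.get_image("wrist")
for n in ("corner_left","catch_pivot","recorder"):
    b=best("wrist",n); print(n,b,todock(v,b[0]))
manip.get_image("top")
for n in ("corner_left","corner_right","recorder","stop_left","stop_right"):
    b=best("top",n); print(n,b, b and todock(v,b[0]))
```

```text
9.9 p [482.6 -12.3  24.2] f [-6.1  1.4  4. ] tq [0.4 1.  0. ]
[-157.   105.2]
corner_left (array([493.8,  -7.5,  30.3]), 0.7) [-145.5  109.5]
catch_pivot (array([527.2,  41. ,  27.9]), 0.75) [-110.1  156.6]
recorder (array([ 587.5, -110.3,    7.7]), 0.55) [-56.2   2.9]
corner_left None None
corner_right (array([ 503.2, -213.6,   29.1]), 0.65) [-144.8  -96.8]
recorder (array([ 591.5, -106.7,    5.9]), 0.78) [-52.1   6.3]
stop_left (array([730.3, -14.7,  22.8]), 0.97) [90.5 92.4]
stop_right (array([ 741.1, -197.9,   26.6]), 0.9) [ 93.6 -91.1]
```

Call:
{"method": "jog_arm", "body": {
  "deltas": [
    [0, 2, 0, 0, 0, 0, 0],
    [0, 4, 0, 0, 0, 0, 0]
  ]
}}

```text
time_s: 10.6
position: [488.4, -10.3, 24.6]
tool_rot: [[0.999, 0.041, -0.0], [0.041, -0.999, 0.0], [-0.0, -0.0, -1.0]]
wrist_force: [-3.4, 1.1, -2.2]
grip_width: 0.005
grasp_force: 1.5
```

Call:
{"method": "jog_arm", "body": {
  "deltas": [
    [0, -8, 0, 0, 0, 0, 0],
    [0, -10, 45, 0, 0, 0, 0],
    [0, -10, 95, 0, 0, 0, 0],
    [0, -10, 145, 0, 0, 0, 0],
    [0, -10, 190, 0, 0, 0, 0],
    [0, -8, 203, 0, 0, 0, 0],
    [0, -4, 203, 0, 0, 0, 0],
    [0, -2, 203, 0, 0, 0, 0],
    [0, 0, 203, 0, 0, 0, 0],
    [0, 2, 203, 0, 0, 0, 0],
    [0, 4, 203, 0, 0, 0, 0]
  ]
}}

```text
time_s: 11.7
position: [498.4, -212.3, 24.1]
tool_rot: [[0.999, 0.042, -0.004], [0.042, -0.999, -0.0], [-0.004, 0.0, -1.0]]
wrist_force: [-6.3, -4.9, -0.2]
grip_width: 0.008
grasp_force: 3.5
```

Run:
```python
from h import *
s=st();v=(643.8,-110.8,.042);print(todock(v,s["position"]))
im=manip.get_image("wrist");cv2.imwrite("pics/w4.png",im["color"][:,:,::-1])
```

```text
11.7 p [ 498.4 -212.3   24.1] f [-6.3 -4.9 -0.2] tq [-1.1  1.5 -0.1]
[-149.5  -95.3]
```

View pics/w4.png

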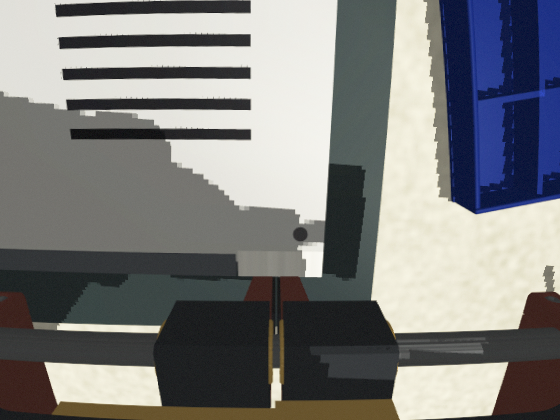

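The right cap spans columns 238-323, centred on the fingers, and the recorder is nearly square. I carry on alternating.

Call:
{"method": "jog_arm", "body": {
  "deltas": [
    [0, -10, 0, 0, 0, 0, 0],
    [0, -14, -45, 0, 0, 0, 0],
    [0, -14, -95, 0, 0, 0, 0],
    [0, -14, -145, 0, 0, 0, 0],
    [0, -14, -190, 0, 0, 0, 0],
    [0, -10, -202, 0, 0, 0, 0],
    [0, -5, -202, 0, 0, 0, 0],
    [0, -3, -202, 0, 0, 0, 0],
    [0, -1, -202, 0, 0, 0, 0],
    [0, 1, -202, 0, 0, 0, 0],
    [0, 3, -202, 0, 0, 0, 0],
    [0, 4, -202, 0, 0, 0, 0]
  ]
}}

```text
time_s: 12.95
position: [495.0, -12.4, 24.3]
tool_rot: [[0.999, 0.039, -0.003], [0.039, -0.999, -0.0], [-0.003, 0.0, -1.0]]
wrist_force: [-4.7, -1.1, 3.3]
grip_width: 0.003
grasp_force: 2.5
```

Call:
{"method": "jog_arm", "body": {
  "deltas": [
    [0, -8, 0, 0, 0, 0, 0],
    [0, -12, 45, 0, 0, 0, 0],
    [0, -12, 95, 0, 0, 0, 0],
    [0, -12, 145, 0, 0, 0, 0],
    [0, -12, 190, 0, 0, 0, 0],
    [0, -8, 202, 0, 0, 0, 0],
    [0, -4, 202, 0, 0, 0, 0],
    [0, -2, 202, 0, 0, 0, 0],
    [0, 0, 202, 0, 0, 0, 0],
    [0, 2, 202, 0, 0, 0, 0],
    [0, 4, 202, 0, 0, 0, 0]
  ]
}}

```text
time_s: 14.05
position: [506.0, -211.8, 23.9]
tool_rot: [[0.999, 0.042, -0.005], [0.042, -0.999, 0.0], [-0.005, -0.0, -1.0]]
wrist_force: [-5.3, -5.3, 0.3]
grip_width: 0.004
grasp_force: 3.4
```

Call:
{"method": "jog_arm", "body": {
  "deltas": [
    [0, -10, 0, 0, 0, 0, 0],
    [0, -14, -45, 0, 0, 0, 0],
    [0, -14, -95, 0, 0, 0, 0],
    [0, -14, -145, 0, 0, 0, 0],
    [0, -14, -190, 0, 0, 0, 0],
    [0, -10, -202, 0, 0, 0, 0],
    [0, -5, -202, 0, 0, 0, 0],
    [0, -3, -202, 0, 0, 0, 0],
    [0, -1, -202, 0, 0, 0, 0],
    [0, 1, -202, 0, 0, 0, 0],
    [0, 3, -202, 0, 0, 0, 0],
    [0, 5, -202, 0, 0, 0, 0]
  ]
}}

```text
time_s: 15.25
position: [503.6, -12.4, 24.2]
tool_rot: [[0.999, 0.038, -0.004], [0.038, -0.999, -0.0], [-0.004, 0.0, -1.0]]
wrist_force: [-5.4, 1.7, 4.2]
grip_width: 0.007
grasp_force: 2.6
```

Call:
{"method": "jog_arm", "body": {
  "deltas": [
    [0, -8, 0, 0, 0, 0, 0],
    [0, -12, 45, 0, 0, 0, 0],
    [0, -12, 95, 0, 0, 0, 0],
    [0, -12, 145, 0, 0, 0, 0],
    [0, -12, 190, 0, 0, 0, 0],
    [0, -8, 202, 0, 0, 0, 0],
    [0, -4, 202, 0, 0, 0, 0],
    [0, -2, 202, 0, 0, 0, 0],
    [0, 0, 202, 0, 0, 0, 0],
    [0, 2, 202, 0, 0, 0, 0],
    [0, 4, 202, 0, 0, 0, 0]
  ]
}}

```text
time_s: 16.35
position: [515.2, -212.4, 24.2]
tool_rot: [[0.999, 0.042, -0.005], [0.042, -0.999, -0.001], [-0.005, 0.0, -1.0]]
wrist_force: [-8.0, -5.1, 0.9]
grip_width: 0.006
grasp_force: 3.6
```

Call:
{"method": "jog_arm", "body": {
  "deltas": [
    [0, -10, 0, 0, 0, 0, 0],
    [0, -14, -45, 0, 0, 0, 0],
    [0, -14, -95, 0, 0, 0, 0],
    [0, -14, -145, 0, 0, 0, 0],
    [0, -14, -190, 0, 0, 0, 0],
    [0, -10, -202, 0, 0, 0, 0],
    [0, -5, -202, 0, 0, 0, 0],
    [0, -3, -202, 0, 0, 0, 0],
    [0, -1, -202, 0, 0, 0, 0],
    [0, 1, -202, 0, 0, 0, 0],
    [0, 3, -202, 0, 0, 0, 0]
  ]
}}

```text
time_s: 17.45
position: [510.7, -12.2, 24.2]
tool_rot: [[0.999, 0.038, -0.003], [0.038, -0.999, -0.0], [-0.003, 0.0, -1.0]]
wrist_force: [-4.8, 2.7, 2.6]
grip_width: 0.008
grasp_force: 2.5
```

Run:
```python
from h import *
s=st();v=(643.8,-110.8,.042);print(todock(v,s["position"]))
im=manip.get_image("wrist");cv2.imwrite("pics/w5.png",im["color"][:,:,::-1])
manip.get_image("top")
for n in ("corner_left","corner_right","recorder"):
    b=best("top",n); print(n,b, b and todock(v,b[0]))
```

```text
17.45 p [510.7 -12.2  24.2] f [-4.8  2.7  2.6] tq [ 0.4  1.1 -0. ]
[-128.8  104.1]
corner_left None None
corner_right (array([ 531.4, -214. ,   32.8]), 0.62) [-116.6  -98.4]
recorder (array([ 615.5, -110.2,    3.5]), 0.77) [-28.2   1.8]
```

View pics/w5.png

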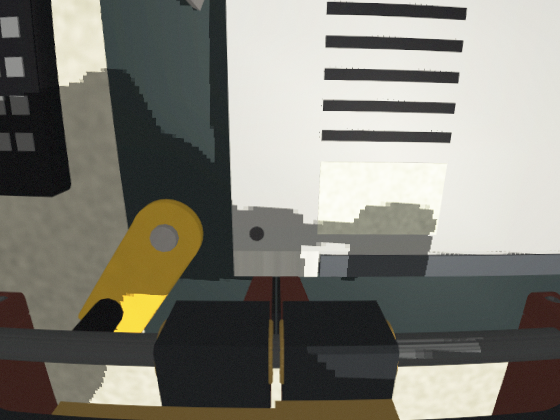

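The left cap spans columns 233-319, centred on the fingers, and the recorder is entering the guides with about 30 mm left. I continue in smaller steps.

Call:
{"method": "jog_arm", "body": {
  "deltas": [
    [0, -10, 0, 0, 0, 0, 0],
    [0, -14, 45, 0, 0, 0, 0],
    [0, -14, 95, 0, 0, 0, 0],
    [0, -14, 145, 0, 0, 0, 0],
    [0, -14, 190, 0, 0, 0, 0],
    [0, -9, 203, 0, 0, 0, 0],
    [0, -4, 203, 0, 0, 0, 0],
    [0, -2, 203, 0, 0, 0, 0],
    [0, 0, 203, 0, 0, 0, 0],
    [0, 2, 203, 0, 0, 0, 0],
    [0, 4, 203, 0, 0, 0, 0]
  ]
}}

```text
time_s: 18.8
position: [522.7, -212.8, 24.4]
tool_rot: [[0.999, 0.042, -0.004], [0.042, -0.999, -0.001], [-0.004, 0.0, -1.0]]
wrist_force: [-9.0, -5.5, 5.0]
grip_width: 0.007
grasp_force: 4.8
```

Call:
{"method": "jog_arm", "body": {
  "deltas": [
    [0, -10, 0, 0, 0, 0, 0],
    [0, -14, -45, 0, 0, 0, 0],
    [0, -14, -95, 0, 0, 0, 0],
    [0, -14, -145, 0, 0, 0, 0],
    [0, -14, -190, 0, 0, 0, 0],
    [0, -10, -203, 0, 0, 0, 0],
    [0, -5, -203, 0, 0, 0, 0],
    [0, -3, -203, 0, 0, 0, 0],
    [0, -1, -203, 0, 0, 0, 0],
    [0, 1, -203, 0, 0, 0, 0],
    [0, 3, -203, 0, 0, 0, 0]
  ]
}}

```text
time_s: 19.9
position: [517.9, -12.1, 24.2]
tool_rot: [[0.999, 0.038, -0.003], [0.038, -0.999, -0.0], [-0.003, 0.0, -1.0]]
wrist_force: [-4.9, 2.3, 3.1]
grip_width: 0.004
grasp_force: 2.4
```

Call:
{"method": "jog_arm", "body": {
  "deltas": [
    [0, -10, 0, 0, 0, 0, 0],
    [0, -12, 45, 0, 0, 0, 0],
    [0, -12, 95, 0, 0, 0, 0],
    [0, -12, 145, 0, 0, 0, 0],
    [0, -12, 190, 0, 0, 0, 0],
    [0, -8, 203, 0, 0, 0, 0],
    [0, -4, 203, 0, 0, 0, 0],
    [0, -2, 203, 0, 0, 0, 0],
    [0, 0, 203, 0, 0, 0, 0],
    [0, 2, 203, 0, 0, 0, 0],
    [0, 4, 203, 0, 0, 0, 0]
  ]
}}

```text
time_s: 21.0
position: [530.1, -212.3, 24.3]
tool_rot: [[0.999, 0.042, -0.003], [0.042, -0.999, -0.0], [-0.003, -0.0, -1.0]]
wrist_force: [-7.4, -4.4, 3.2]
grip_width: 0.003
grasp_force: 4.1
```

Call:
{"method": "jog_arm", "body": {
  "deltas": [
    [0, -10, 0, 0, 0, 0, 0],
    [0, -14, -45, 0, 0, 0, 0],
    [0, -14, -95, 0, 0, 0, 0],
    [0, -14, -145, 0, 0, 0, 0],
    [0, -14, -190, 0, 0, 0, 0],
    [0, -10, -203, 0, 0, 0, 0],
    [0, -5, -203, 0, 0, 0, 0],
    [0, -3, -203, 0, 0, 0, 0],
    [0, -1, -203, 0, 0, 0, 0],
    [0, 1, -203, 0, 0, 0, 0],
    [0, 3, -203, 0, 0, 0, 0],
    [0, 4, -203, 0, 0, 0, 0]
  ]
}}

```text
time_s: 22.2
position: [525.5, -11.9, 24.2]
tool_rot: [[0.999, 0.038, -0.004], [0.038, -0.999, -0.0], [-0.004, 0.0, -1.0]]
wrist_force: [-9.2, 1.9, 5.7]
grip_width: 0.001
grasp_force: 4.2
```

Call:
{"method": "jog_arm", "body": {
  "deltas": [
    [0, -10, 0, 0, 0, 0, 0],
    [0, -12, 45, 0, 0, 0, 0],
    [0, -12, 95, 0, 0, 0, 0],
    [0, -12, 145, 0, 0, 0, 0],
    [0, -12, 190, 0, 0, 0, 0],
    [0, -8, 203, 0, 0, 0, 0],
    [0, -4, 203, 0, 0, 0, 0],
    [0, -2, 203, 0, 0, 0, 0],
    [0, 0, 203, 0, 0, 0, 0],
    [0, 2, 203, 0, 0, 0, 0],
    [0, 3, 203, 0, 0, 0, 0]
  ]
}}

```text
time_s: 23.3
position: [537.6, -211.6, 24.3]
tool_rot: [[0.999, 0.043, -0.003], [0.043, -0.999, 0.0], [-0.003, -0.0, -1.0]]
wrist_force: [-6.4, -2.1, 2.1]
grip_width: 0.006
grasp_force: 3.3
```

Call:
{"method": "jog_arm", "body": {
  "deltas": [
    [0, -10, 0, 0, 0, 0, 0],
    [0, -12, -45, 0, 0, 0, 0],
    [0, -12, -95, 0, 0, 0, 0],
    [0, -12, -145, 0, 0, 0, 0],
    [0, -12, -190, 0, 0, 0, 0],
    [0, -9, -203, 0, 0, 0, 0],
    [0, -5, -203, 0, 0, 0, 0],
    [0, -3, -203, 0, 0, 0, 0],
    [0, -1, -203, 0, 0, 0, 0],
    [0, 1, -203, 0, 0, 0, 0],
    [0, 2, -203, 0, 0, 0, 0]
  ]
}}

```text
time_s: 24.4
position: [531.2, -11.5, 24.3]
tool_rot: [[0.999, 0.038, -0.002], [0.038, -0.999, -0.0], [-0.002, 0.0, -1.0]]
wrist_force: [-4.5, 1.8, 2.3]
grip_width: 0.003
grasp_force: 2.4
```

Run:
```python
from h import *
s=st();v=(643.8,-110.8,.042);print(todock(v,s["position"]))
for p in ((530.1,-212.3),):print(todock(v,p))
manip.get_image("top")
for n in ("corner_left","corner_right","recorder"):
    b=best("top",n); print(n,b, b and todock(v,b[0]))
```

```text
24.4 p [531.2 -11.5  24.3] f [-4.5  1.8  2.3] tq [0.3 0.9 0. ]
[-108.4  103.9]
[-117.9  -96.6]
corner_left None None
corner_right (array([ 552.7, -214.4,   34.2]), 0.64) [-95.4 -99.7]
recorder (array([ 638.2, -109.3,    7.8]), 0.72) [-5.5  1.7]
```

Call:
{"method": "jog_arm", "body": {
  "deltas": [
    [0, -10, 0, 0, 0, 0, 0],
    [0, -12, 45, 0, 0, 0, 0],
    [0, -12, 95, 0, 0, 0, 0],
    [0, -12, 145, 0, 0, 0, 0],
    [0, -12, 190, 0, 0, 0, 0],
    [0, -8, 202, 0, 0, 0, 0],
    [0, -4, 202, 0, 0, 0, 0],
    [0, -2, 202, 0, 0, 0, 0],
    [0, 0, 202, 0, 0, 0, 0],
    [0, 2, 202, 0, 0, 0, 0],
    [0, 3, 202, 0, 0, 0, 0]
  ]
}}

```text
time_s: 25.7
position: [542.7, -210.1, 24.5]
tool_rot: [[0.999, 0.043, -0.002], [0.043, -0.999, 0.001], [-0.002, -0.001, -1.0]]
wrist_force: [-8.4, -0.1, 5.9]
grip_width: 0.006
grasp_force: 4.1
```

Call:
{"method": "jog_arm", "body": {
  "deltas": [
    [0, -10, 0, 0, 0, 0, 0],
    [0, -12, -45, 0, 0, 0, 0],
    [0, -12, -95, 0, 0, 0, 0],
    [0, -12, -145, 0, 0, 0, 0],
    [0, -12, -190, 0, 0, 0, 0],
    [0, -8, -202, 0, 0, 0, 0],
    [0, -4, -202, 0, 0, 0, 0],
    [0, -2, -202, 0, 0, 0, 0],
    [0, 0, -202, 0, 0, 0, 0],
    [0, 2, -202, 0, 0, 0, 0],
    [0, 3, -202, 0, 0, 0, 0]
  ]
}}

```text
time_s: 26.8
position: [534.7, -11.2, 23.9]
tool_rot: [[0.999, 0.038, -0.007], [0.038, -0.999, -0.0], [-0.007, -0.0, -1.0]]
wrist_force: [-11.8, 3.8, 8.7]
grip_width: 0.003
grasp_force: 5.9
```

Call:
{"method": "jog_arm", "body": {
  "deltas": [
    [0, -10, 0, 0, 0, 0, 0],
    [0, -12, 45, 0, 0, 0, 0],
    [0, -12, 95, 0, 0, 0, 0],
    [0, -12, 145, 0, 0, 0, 0],
    [0, -12, 190, 0, 0, 0, 0],
    [0, -8, 202, 0, 0, 0, 0],
    [0, -4, 202, 0, 0, 0, 0],
    [0, -2, 202, 0, 0, 0, 0],
    [0, 0, 202, 0, 0, 0, 0],
    [0, 2, 202, 0, 0, 0, 0],
    [0, 3, 202, 0, 0, 0, 0]
  ]
}}

```text
time_s: 27.9
position: [544.7, -211.4, 24.0]
tool_rot: [[0.999, 0.041, -0.009], [0.041, -0.999, -0.001], [-0.009, 0.0, -1.0]]
wrist_force: [-16.4, -6.5, 9.8]
grip_width: 0.003
grasp_force: 7.9
```

Call:
{"method": "jog_arm", "body": {
  "deltas": [
    [0, -10, 0, 0, 0, 0, 0],
    [0, -12, -45, 0, 0, 0, 0],
    [0, -12, -95, 0, 0, 0, 0],
    [0, -12, -145, 0, 0, 0, 0],
    [0, -12, -190, 0, 0, 0, 0],
    [0, -9, -202, 0, 0, 0, 0],
    [0, -6, -202, 0, 0, 0, 0],
    [0, -4, -202, 0, 0, 0, 0],
    [0, -2, -202, 0, 0, 0, 0],
    [0, -1, -202, 0, 0, 0, 0],
    [0, 0, -202, 0, 0, 0, 0]
  ]
}}

```text
time_s: 29.0
position: [537.5, -10.3, 23.7]
tool_rot: [[0.999, 0.04, -0.007], [0.04, -0.999, 0.0], [-0.007, -0.0, -1.0]]
wrist_force: [-11.5, 4.7, 5.5]
grip_width: 0.005
grasp_force: 5.4
```

Call:
{"method": "jog_arm", "body": {
  "deltas": [
    [0, 1, 0, 0, 0, 0, 0],
    [0, 1, 0, 0, 0, 0, 0]
  ]
}}

```text
time_s: 29.2
position: [538.6, -10.4, 23.7]
tool_rot: [[0.999, 0.039, -0.007], [0.039, -0.999, 0.0], [-0.007, -0.0, -1.0]]
wrist_force: [-10.2, 4.6, 4.7]
grip_width: 0.006
grasp_force: 5.0
```

Run:
```python
from h import *
s=st();v=(643.8,-110.8,.042);print(todock(v,s["position"]))
im=manip.get_image("wrist");cv2.imwrite("pics/w6.png",im["color"][:,:,::-1])
```

```text
29.2 p [538.6 -10.4  23.7] f [-10.2   4.6   4.7] tq [1. 2. 0.]
[-100.9  104.8]
```

View pics/w6.png

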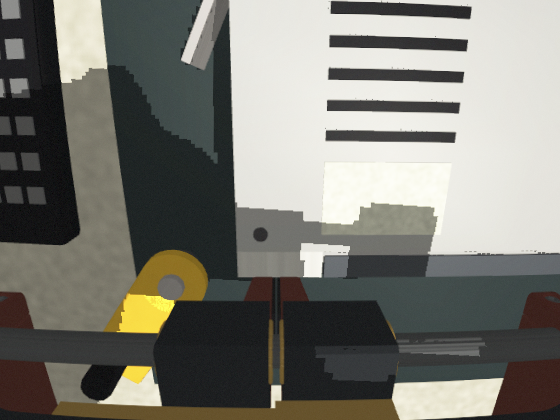

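The left cap spans columns 237-323 and the fingers are still on it. It moves at about 10 N, so it is pressing the connectors back. Right corner next.

Call:
{"method": "jog_arm", "body": {
  "deltas": [
    [0, -10, 0, 0, 0, 0, 0],
    [0, -14, 45, 0, 0, 0, 0],
    [0, -14, 95, 0, 0, 0, 0],
    [0, -14, 145, 0, 0, 0, 0],
    [0, -14, 190, 0, 0, 0, 0],
    [0, -11, 203, 0, 0, 0, 0],
    [0, -8, 203, 0, 0, 0, 0],
    [0, -6, 203, 0, 0, 0, 0],
    [0, -4, 203, 0, 0, 0, 0],
    [0, -2, 203, 0, 0, 0, 0],
    [0, -1, 203, 0, 0, 0, 0],
    [0, 0, 203, 0, 0, 0, 0]
  ]
}}

```text
time_s: 30.45
position: [547.6, -211.4, 24.4]
tool_rot: [[0.999, 0.042, -0.006], [0.042, -0.999, -0.0], [-0.006, -0.0, -1.0]]
wrist_force: [-11.6, -2.7, 9.1]
grip_width: 0.005
grasp_force: 5.5
```

Call:
{"method": "jog_arm", "body": {
  "deltas": [
    [0, 1, 0, 0, 0, 0, 0],
    [0, 1, 0, 0, 0, 0, 0]
  ]
}}

```text
time_s: 30.65
position: [548.4, -211.6, 24.4]
tool_rot: [[0.999, 0.042, -0.006], [0.042, -0.999, -0.0], [-0.006, 0.0, -1.0]]
wrist_force: [-11.4, -2.7, 8.5]
grip_width: 0.001
grasp_force: 5.4
```

Call:
{"method": "jog_arm", "body": {
  "deltas": [
    [0, 1, 0, 0, 0, 0, 0],
    [0, 2, 0, 0, 0, 0, 0],
    [0, 2, 0, 0, 0, 0, 0]
  ]
}}

```text
time_s: 30.95
position: [548.4, -211.6, 24.4]
tool_rot: [[0.999, 0.042, -0.01], [0.042, -0.999, -0.0], [-0.01, -0.0, -1.0]]
wrist_force: [-17.2, -2.0, 13.1]
grip_width: 0.005
grasp_force: 8.4
```

Call:
{"method": "jog_arm", "body": {
  "deltas": [
    [0, -12, 0, 0, 0, 0, 0],
    [0, -14, -45, 0, 0, 0, 0],
    [0, -14, -95, 0, 0, 0, 0],
    [0, -14, -145, 0, 0, 0, 0],
    [0, -14, -190, 0, 0, 0, 0],
    [0, -11, -203, 0, 0, 0, 0],
    [0, -8, -203, 0, 0, 0, 0],
    [0, -6, -203, 0, 0, 0, 0],
    [0, -4, -203, 0, 0, 0, 0],
    [0, -3, -203, 0, 0, 0, 0],
    [0, -2, -203, 0, 0, 0, 0]
  ]
}}

```text
time_s: 32.05
position: [539.5, -10.7, 23.8]
tool_rot: [[0.999, 0.039, -0.007], [0.039, -0.999, -0.0], [-0.007, -0.0, -1.0]]
wrist_force: [-11.9, 4.5, 8.3]
grip_width: 0.007
grasp_force: 6.1
```

Call:
{"method": "jog_arm", "body": {
  "deltas": [
    [0, 1, 0, 0, 0, 0, 0],
    [0, 2, 0, 0, 0, 0, 0],
    [0, 2, 0, 0, 0, 0, 0]
  ]
}}

```text
time_s: 32.35
position: [539.5, -10.9, 23.6]
tool_rot: [[0.999, 0.039, -0.011], [0.039, -0.999, -0.001], [-0.011, 0.0, -1.0]]
wrist_force: [-17.4, 4.7, 13.8]
grip_width: 0.005
grasp_force: 8.5
```

Both corners now resist firmly at about dock x = -100 for the TCP, which is where home should be. I recheck the right one to rule out a wedge.

Call:
{"method": "jog_arm", "body": {
  "deltas": [
    [0, -12, 0, 0, 0, 0, 0],
    [0, -14, 45, 0, 0, 0, 0],
    [0, -14, 95, 0, 0, 0, 0],
    [0, -14, 145, 0, 0, 0, 0],
    [0, -14, 190, 0, 0, 0, 0],
    [0, -11, 203, 0, 0, 0, 0],
    [0, -8, 203, 0, 0, 0, 0],
    [0, -6, 203, 0, 0, 0, 0],
    [0, -4, 203, 0, 0, 0, 0],
    [0, -2, 203, 0, 0, 0, 0],
    [0, -1, 203, 0, 0, 0, 0],
    [0, -0.5, 203, 0, 0, 0, 0]
  ]
}}

```text
time_s: 33.55
position: [548.4, -210.8, 24.3]
tool_rot: [[0.999, 0.042, -0.009], [0.042, -0.999, 0.001], [-0.009, -0.001, -1.0]]
wrist_force: [-17.2, -1.6, 13.1]
grip_width: 0.007
grasp_force: 8.3
```

Call:
{"method": "jog_arm", "body": {
  "deltas": [
    [0, 0.5, 0, 0, 0, 0, 0],
    [0, 1, 0, 0, 0, 0, 0]
  ]
}}

```text
time_s: 33.75
position: [548.3, -210.8, 24.2]
tool_rot: [[0.999, 0.042, -0.011], [0.042, -0.999, 0.001], [-0.011, -0.001, -1.0]]
wrist_force: [-19.8, -0.4, 16.5]
grip_width: 0.007
grasp_force: 9.9
```

Run:
```python
from h import *
v=(643.8,-110.8,.042)
s=st();print(todock(v,s["position"]),todock(v,(539.5,-10.9)))
for c in("top","scene"):
  manip.get_image(c)
  for n in ("corner_left","corner_right","recorder","catch_knob","catch_pivot"):
    b=best(c,n); print(c,n,b, b and todock(v,b[0]))
```

```text
33.75 p [ 548.3 -210.8   24.2] f [-19.8  -0.4  16.5] tq [-0.1  3.9  0. ]
[-99.6 -95.9] [-100.   104.2]
top corner_left (array([548.8, -12.9,  34.8]), 0.68) [-90.8 101.8]
top corner_right (array([ 561.5, -212. ,   31.4]), 0.61) [-86.5 -97.7]
top recorder (array([ 644.3, -109.3,    4. ]), 0.8) [0.6 1.5]
top catch_knob (array([479.3,  81.2,  50.1]), 0.58) [-156.3  198.7]
top catch_pivot (array([520.8,  42. ,  24.8]), 0.73) [-116.5  157.8]
scene corner_left (array([548.9, -13.7,  35.6]), 0.79) [-90.7 101. ]
scene corner_right (array([ 562.2, -219.1,   32.8]), 0.92) [ -86.1 -104.8]
scene recorder (array([ 642.3, -107.6,    3.5]), 0.8) [-1.4  3.3]
scene catch_knob (array([481. ,  78.7,  52.2]), 0.72) [-154.7  196.2]
scene catch_pivot (array([528. ,  47.2,  21.6]), 0.51) [-109.1  162.7]
```

Home is confirmed: the right corner holds firm at the same spot, and the two contacts give a yaw of 0.0445, matching the dock. Now the catch: I lift clear, cross over, and come down behind the knob.

Call:
{"method": "jog_arm", "body": {
  "deltas": [
    [0, -12, 0, 0, 0, 0, 0],
    [0, -35, 0, -20, 0, 0, 0],
    [0, -55, 0, -60, 0, 0, 0],
    [0, -61, -30, -80, 0, 0, 0],
    [0, -61, -75, -80, 0, 0, 0],
    [0, -61, -125, -80, 0, 0, 0],
    [0, -61, -175, -80, 0, 0, 0],
    [0, -61, -225, -80, 0, 0, 0],
    [0, -61, -275, -80, 0, 0, 0],
    [0, -61, -315, -80, 0, 0, 0],
    [0, -61, -323, -80, 0, 0, 0],
    [0, -61, -323, -60, 0, 0, 0],
    [0, -61, -323, -60, 0, 0, 0]
  ]
}}

```text
time_s: 35.65
position: [478.2, 108.7, 83.1]
tool_rot: [[0.999, 0.044, -0.003], [0.044, -0.999, -0.001], [-0.003, 0.001, -1.0]]
wrist_force: [-0.8, -0.0, 0.0]
grip_width: 0.005
grasp_force: 0.0
```

Run:
```python
from h import *
v=(643.8,-110.8,.0435)
s=st();print(todock(v,s["position"]))
im=manip.get_image("wrist");cv2.imwrite("pics/w7.png",im["color"][:,:,::-1])
for n in ("catch_knob","catch_pivot","corner_left"):
    b=best("wrist",n); print(n,b, b and todock(v,b[0]))
```

```text
35.65 p [478.2 108.7  83.1] f [-0.8 -0.   0. ] tq [ 0.  -0.  -0.1]
[-155.9  226.5]
catch_knob None None
catch_pivot (array([525. ,  42.4,  32.4]), 0.84) [-112.   158.2]
corner_left (array([550.7, -11.9,  32.6]), 0.79) [-88.7 102.9]
```

View pics/w7.png

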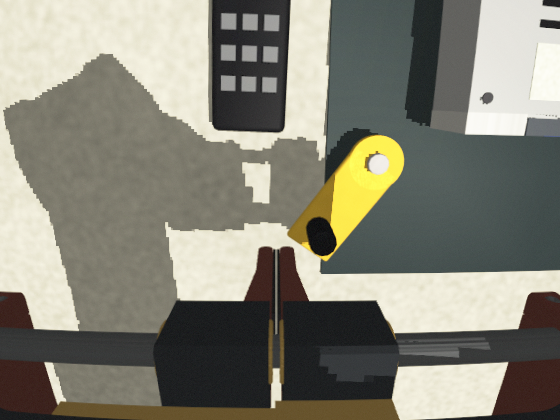

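The knob is at (321,237), just right of the fingers (277,250), and the recorder is home behind it. I descend and swing the catch, first pushing toward dock -y.

Call:
{"method": "jog_arm", "body": {
  "deltas": [
    [0, 0, 0, 30, 0, 0, 0],
    [0, 0, 0, 49, 0, 0, 0],
    [0, 0, 0, 49, 0, 0, 0],
    [0, -1, 5, 49, 0, 0, 0],
    [0, -3, 10, 49, 0, 0, 0],
    [0, -6, 16, 49, 0, 0, 0],
    [0, -9, 21, 49, 0, 0, 0],
    [0, -11, 29, 49, 0, 0, 0],
    [0, -13, 37, 49, 0, 0, 0],
    [0, -14, 45, 49, 0, 0, 0]
  ]
}}

```text
time_s: 36.85
position: [467.8, 61.5, 35.8]
tool_rot: [[0.999, 0.04, 0.0], [0.04, -0.999, -0.0], [0.0, 0.0, -1.0]]
wrist_force: [-1.9, 0.8, 0.1]
grip_width: 0.006
grasp_force: 0.9
```

Call:
{"method": "jog_arm", "body": {
  "deltas": [
    [0, 1, 7, 0, 0, 0, 0],
    [0, 2, 14, 0, 0, 0, 0],
    [0, 4, 21, 0, 0, 0, 0],
    [0, 7, 27, 0, 0, 0, 0],
    [0, 10, 32, 0, 0, 0, 0],
    [0, 13, 36, 0, 0, 0, 0],
    [0, 17, 40, 0, 0, 0, 0],
    [0, 20, 44, 0, 0, 0, 0]
  ]
}}

```text
time_s: 37.65
position: [490.1, 19.3, 35.6]
tool_rot: [[0.999, 0.041, 0.0], [0.041, -0.999, 0.0], [0.0, -0.0, -1.0]]
wrist_force: [0.4, 2.0, -0.3]
grip_width: 0.005
grasp_force: 0.9
```

Run:
```python
from h import *
v=(643.8,-110.8,.0435)
s=st();print(todock(v,s["position"]))
for c in("wrist","top","scene"):
  im=manip.get_image(c)
  if c=="wrist":cv2.imwrite("pics/w8.png",im["color"][:,:,::-1])
  for n in ("catch_knob",):
    b=best(c,n); print(n,b, b and todock(v,b[0]))
```

```text
37.65 p [490.1  19.3  35.6] f [ 0.4  2.  -0.3] tq [ 0.5  0.1 -0. ]
[-147.9  136.6]
catch_knob (array([489.1,  -2.2,  53.5]), 0.64) [-149.8  115.2]
catch_knob None None
catch_knob (array([489.5,   0.5,  48.6]), 0.73) [-149.3  117.9]
```

View pics/w8.png

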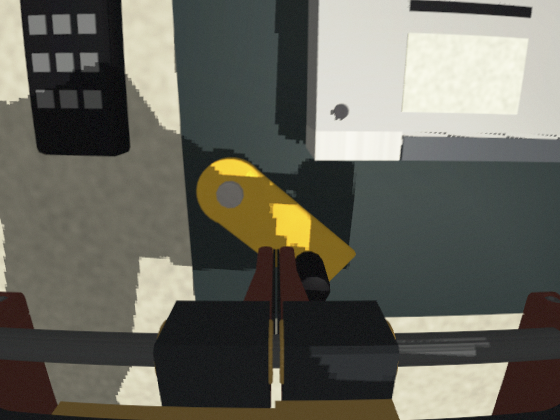

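The knob is at dock (-149, 116), so the catch is about halfway. I move behind it and push along +x to the end stop.

Call:
{"method": "jog_arm", "body": {
  "deltas": [
    [0, -1, -5, 0, 0, 0, 0],
    [0, -15, -6, 0, 0, 0, 0],
    [0, -29, -4, 0, 0, 0, 0],
    [0, -30, 8, 0, 0, 0, 0],
    [0, -29, 21, 0, 0, 0, 0],
    [0, -23, 23, 0, 0, 0, 0],
    [0, -17, 25, 0, 0, 0, 0],
    [0, -11, 27, 0, 0, 0, 0],
    [0, -5, 29, 0, 0, 0, 0],
    [0, 1, 31, 0, 0, 0, 0],
    [0, 6, 32, 0, 0, 0, 0],
    [0, 10, 32, 0, 0, 0, 0],
    [0, 12, 32, 0, 0, 0, 0]
  ]
}}

```text
time_s: 39.25
position: [503.8, -11.8, 35.7]
tool_rot: [[0.999, 0.041, 0.001], [0.041, -0.999, 0.0], [0.001, -0.0, -1.0]]
wrist_force: [-0.5, -0.3, 0.8]
grip_width: 0.004
grasp_force: 0.6
```

Call:
{"method": "jog_arm", "body": {
  "deltas": [
    [0, 1.5, 0, 0, 0, 0, 0],
    [0, 3, 0, 0, 0, 0, 0],
    [0, 3, 0, 0, 0, 0, 0]
  ]
}}

```text
time_s: 39.55
position: [505.3, -11.7, 35.6]
tool_rot: [[0.999, 0.041, -0.001], [0.041, -0.999, 0.0], [-0.001, -0.0, -1.0]]
wrist_force: [-3.5, -0.5, 2.7]
grip_width: 0.002
grasp_force: 1.9
```

Call:
{"method": "jog_arm", "body": {
  "deltas": [
    [0, 1, 0, 0, 0, 0, 0],
    [0, 2, 0, 0, 0, 0, 0],
    [0, 2, 0, 0, 0, 0, 0]
  ]
}}

```text
time_s: 39.85
position: [505.5, -11.7, 35.4]
tool_rot: [[0.999, 0.041, -0.004], [0.041, -0.999, -0.0], [-0.004, 0.0, -1.0]]
wrist_force: [-9.5, -0.1, 7.2]
grip_width: 0.005
grasp_force: 4.7
```

Call:
{"method": "jog_arm", "body": {
  "deltas": [
    [0, -8, 0, 0, 0, 0, 0],
    [0, -30, 0, 0, 0, 0, 0],
    [0, -55, 0, -25, 0, 0, 0],
    [0, -70, 0, -70, 0, 0, 0],
    [0, -70, 0, -115, 0, 0, 0],
    [0, -60, 0, -160, 0, 0, 0],
    [0, -40, 40, -200, 0, 0, 0],
    [0, -10, 80, -230, 0, 0, 0],
    [0, 30, 105, -250, 0, 0, 0],
    [0, 70, 105, -250, 0, 0, 0],
    [0, 90, 105, -250, 0, 0, 0],
    [0, 90, 105, -250, 0, 0, 0]
  ]
}}

```text
time_s: 41.05
position: [605.0, -112.7, 285.0]
tool_rot: [[0.999, 0.041, 0.002], [0.041, -0.999, 0.001], [0.002, -0.001, -1.0]]
wrist_force: [-0.8, -0.0, 0.5]
grip_width: 0.004
grasp_force: 0.0
```

Run:
```python
from h import *
v=(643.8,-110.8,.0435)
s=st()
for c in("wrist","top"):
  im=manip.get_image(c)
  if c=="wrist":cv2.imwrite("pics/w9.png",cv2.resize(im["color"][:,:,::-1],None,fx=1.4,fy=1.4))
  for n in ("catch_knob","catch_pivot","corner_left","corner_right","recorder","stop_left","stop_right","dock"):
    b=best(c,n); print(n,b, b and todock(v,b[0]))
```

```text
41.05 p [ 605.  -112.7  285. ] f [-0.8 -0.   0.5] tq [ 0. -0.  0.]
catch_knob (array([521.9, -17.3,  55.5]), 0.85) [-117.7   98.7]
catch_pivot (array([530.2,  43.8,  31.7]), 0.62) [-106.8  159.4]
corner_left (array([550.3, -13.1,  30.3]), 0.58) [-89.2 101.7]
corner_right (array([ 559.3, -214. ,   30.4]), 0.77) [-88.9 -99.4]
recorder (array([ 648.4, -111.8,    3.7]), 0.64) [ 4.6 -1.2]
stop_left (array([730.3, -15.6,  24.1]), 0.73) [90.6 91.3]
stop_right (array([ 738.3, -196.9,   25.4]), 0.64) [ 90.7 -90.1]
dock None None
catch_knob (array([528.1, -10.9,  49.8]), 0.56) [-111.2  104.8]
catch_pivot (array([523.6,  41.2,  27.3]), 0.76) [-113.5  157.1]
corner_left (array([546.7, -14.3,  34.5]), 0.81) [-92.8 100.6]
corner_right None None
recorder (array([ 646.8, -108.3,    5.1]), 0.86) [3.1 2.4]
stop_left (array([731. , -15.7,  25.2]), 0.83) [91.3 91.2]
stop_right (array([ 739.6, -197. ,   25.4]), 0.72) [ 92.  -90.3]
dock None None
```

View pics/w9.png

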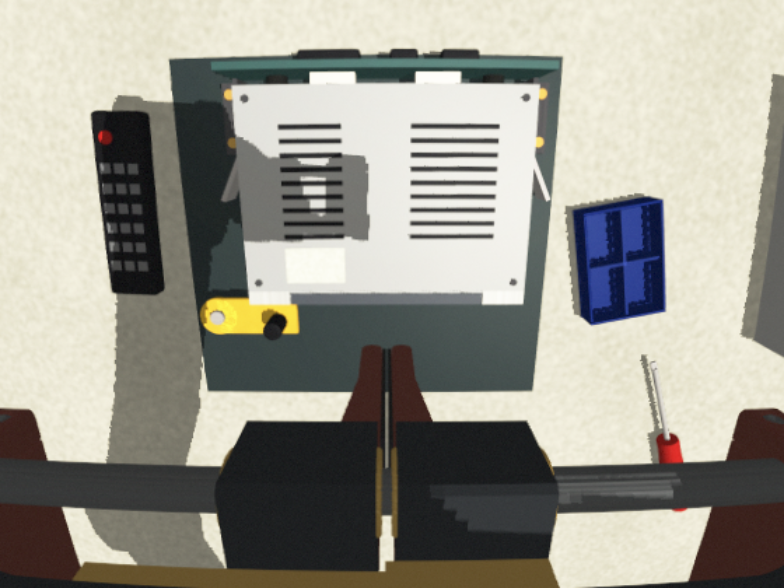

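The recorder sits square against the rear (rear edge at row ~83, front at ~297). The catch lies fully across the left corner (200-298, 315) and nothing else has moved. I hand the job in.

```bash
python3 -c "
from plant import manip
print(manip.finish_job())"
```

```text
the job is handed in; nothing more can be done
None
```

The recorder is square and home against both rear stops, the catch is closed across its front left corner with the arm clear, and the job was handed in at about 41 s (the judge's verdict was not shown).

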